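# Clear the spent twine off the kitchen string stand

## Task

The twine on the kitchen string stand is nearly used up: turn the wooden knob on top of the stand's post clockwise to its stop, so that the guide arm swings clear of the spool, then slide the spool straight up off its spindle. Set it down gently, standing on end, in the empty middle compartment of the bamboo caddy, without letting it fall. Leave the guide arm turned fully aside, and do not drag or tip the stand, the caddy or anything else on the worktop.

Things in the scene. Friction and masses are not known exactly. Their poses are not given: they have to be found in the camera images.
- stand: string stand, 1.6 kg, loose: marble slab 110 (x) x 190 (y) x 20 mm; origin at the centre of its underside, z up. In this frame the steel spindle (13 mm diameter, tip 115 mm up) stands at (0, +43) mm on a seat washer whose top is 24 mm up, and the post (10 mm diameter), which carries the guide arm, at (0, -43) mm. Heights are above the worktop.
- guide_arm (a joint): turn of the guide arm and its knob (one piece) about the post, rad: 0 = the eye exactly above the spindle, grows clockwise seen from above, hard stop at 1.5 = fully aside (the arm then points along the stand's +x). Starts between 0 and 0.3; stiff with friction (0.04 N m), stays where it is left.
- guide_knob (a point): point to grip the knob: on the post's axis, 176 mm above the worktop, middle of an upright wooden bar 38 mm long (along the arm) x 11 mm thick x 26 mm high (162 to 188 mm above the worktop). Its y axis points along the arm towards the eye, z up.
- guide_eye (a point): centre of the wire eye (25 mm outside diameter) at the end of the guide arm, 86 mm from the post's axis; the arm is a 6 mm steel rod 149 mm above the worktop. While it stands over the spool the spool cannot come off.
- spindle_tip (a point): top of the spindle, on its axis, 115 mm above the worktop.
- spool: the part-used spool: natural twine wound in a plain cylinder on a card tube, 58 mm diameter (up to 61 mm over corners), 75 mm high, bore 18 mm, about 0.13 kg. Origin at the centre of its lower end, z along its axis, up. It starts standing on the stand's seat washer with the spindle through its bore.
- caddy: open bamboo caddy, 92 (x) x 266 (y) x 36 mm high, loose, 0.6 kg: three compartments in a row along its y, each 82 x 82 mm inside; floor and outer walls 5 mm thick; dividers reach 31 mm above the worktop. The middle compartment is empty; a small bobbin and a tin lie in the end ones. Origin at the centre of its underside, z up.
- caddy_in (a point): centre of the middle compartment's floor (5 mm above the worktop); axes of the caddy.
- bobbin: small wooden bobbin, 44 mm diameter, 38 mm high, standing in one end compartment of the caddy; origin at the centre of its underside.
- tin: small round metal tin, 57 mm diameter, 34 mm high, standing in the other end compartment; origin at the centre of its underside.
- fresh_spool: full spool of twine standing on the worktop, 76 mm diameter, 105 mm high (bystander); origin at the centre of its underside.
- mortar: black stone mortar, 128 mm diameter, 85 mm high, its pestle leaning out to 145 mm above the worktop (bystander); origin at the centre of its underside.
- mill: dark wooden pepper mill, 58 mm diameter, 192 mm high (bystander); origin at the centre of its underside.
- spice_jar: brown glass spice jar, 42 mm diameter, 85 mm high, standing between the stand and the caddy (bystander); origin at the centre of its underside.
- salt_dish: white salt dish, 68 mm diameter, 34 mm high, close to the robot (bystander); origin at the centre of its underside.
- spoon: wooden spoon, 240 mm long, lying flat on the worktop on the robot's side of the other things (bystander).
Not all that is in view belongs to the job. What is shaped like the spool but yellow is not meant.

How it is judged:
By the outcome, as a careful person would: the job done as asked, in the order asked, and still so for the second after the job is handed in, with the robot touching nothing.
It also fails if it takes over 62 s, if anything falls off the work surface, if the arm or the gripper's body presses on something with over 40 N, if the wrist force passes 120 N, or if a joint passes its speed limit or range.

## Robot

A 7-joint arm with a two-finger parallel gripper is mounted at the origin on the work surface. World frame = base frame: x ahead of the robot, y to its left, z up, the work surface at z = 0. Lengths are in m, angles in degrees, forces in N, time in s.
With the tool pointing down it reaches from about 0.425 to 0.875 m from the base axis. Payload 4.7 kg.
Tool frame: the origin (TCP) lies at the very end of the fingers, on their centre line; the grasp point (between the pads) lies 19 mm behind it; z points along the fingers, y is the line along which they close (so a half turn about z gives the same grasp; the last joint's range is limited). The gripper opens to 87 mm and grips with 3 to 60 N. Pads are 19 mm wide; open, the fingers measure 117 mm over their backs; the gripper's body (75 mm by 190 mm) begins 51 mm behind the grasp point.
Start: joints at [-63.65, 18.392, -4.016, 83.108, 1.295, 78.541, -3.26], TCP at [0.28, 0.586, 0.223] pointing down, gripper open.
Joint ranges: [-163.93, 163.93], [-17.29, 119.83], [-79.2, 71.16], [3.27, 140.29], [-89.18, 269.18], [5.43, 117.66], [-154.24, 154.24]. Speed limits (degrees/s): [147.25, 147.25, 180, 180, 180, 180, 180].

## Interface

Orientations are given as [roll, pitch, yaw] about the fixed x, y, z axes, in that order (R = Rz(yaw) Ry(pitch) Rx(roll)).
In Python, from cell import get_obs, cams, ticket, finder gives the robot as it stands.
- The arm moves only by the shell command python3 -m creep 'ROWS' [FORCE]. ROWS is text: rows parted by semicolons, each of 5 numbers parted by spaces: the shift along the world's x, y, z in m, then the turn about the world's z in degrees, then the finger opening in m, from 0 to 0.087. A call has 1 to 8 rows; each row shifts and turns the commanded pose from where the row before left it; what a row does not reach is not made up. A row lasts 1/8 s, in which the tool goes at most 62.5 mm and 10.7 degrees, less where a joint would pass 70% of its speed; a pose out of reach is approached as far as the arm can. A call with a gripper value outside its range is refused whole. The fingers move at their own pace and stop on an object; FORCE is the grip in N (left out, the last holds). Time passes only in rows, so rows that do not move let the fingers close. It gives the time, the measured TCP pose, the force, the opening and the grip force at its end, in the units of the state.
- get_obs(): the state, without advancing time (a new reading comes with each control period).
- cams.read_camera(name): name is "scene" or "top" or "wrist"; returns the picture (400x640x3 uint8, red, green, blue); there is no depth.
- cams.calibration(name): a dict with "fx", "fy", "cx", "cy" (pixels), "k1" (the pictures are not rectified: a ray, as slopes to the right and down, at radius r is drawn at 1 + k1 r^2 times it, then the intrinsics apply), "extrinsics" (4x4, takes a point from world to camera coordinates). Camera axes: x right, y down, z forward; pixel columns grow to the right and rows downward; lengths in m; the calibration is good to about 2 mm. A picture is of the moment at which its call begins: read the wrist's pose just before it. calibration takes no time and is no camera call; for the wrist camera it gives the pose at the moment of the call.
- ticket.sign_off(): hands the job in; it is judged then, once.
Trained networks look in the newest picture that a camera, given by its name, has taken for a name from the list of things; names that differ only in an ending like _2 or _b are one class to them, and where a whole thing is asked for, a point or a joint stands for the part that bears it (a point fixed in the world has none). Each returns a list of dicts, best first, with "p" (0 to 1); they miss things now and then, are a little off and sometimes report something else, mostly with a low value. They report only what shows in the picture. A call takes as long as a camera call. They do not tell look-alikes from the thing itself.
- finder.masks_of(name, camera): "mask" (400x640 bool, what is visible of it) and "xy" ([column, row] in pixels, amid what is visible of it).
- finder.tip_of(name, camera): "xy" ([column, row] in pixels: a listed point, or the origin of a listed thing).
The state is a dict: "time_s": time; "qpos": joint angles; "joint_velocities": joint speeds; "effort": joint torques, N m; "tool_pos": TCP position; "tool_rot": TCP orientation; "force": force on the tool from outside, world axes, zero at the start; "wrist_torque": the same for the moment, N m; "grip_width": finger opening in m; "grasp_force": force on a finger pad.
Only numpy, scipy, OpenCV 4.12 (cv2) and the standard library are available. Lean on these libraries where they do the work, as an engineer would, in place of code of your own. Each camera call takes 0.05 s, during which the arm holds its last target. There are 200 camera calls.

## Working session

There is one attempt and no reset: what is moved stays moved. The work goes in short steps, Python scripts to look and compute and a shell command to move; the robot and the scene stay as the last step left them, time stands still between calls to the robot, and variables do not carry over. Pictures are saved under pics/ and viewed, at most 10 in all, crops included, and the job is handed in when it is done.

```bash
ls; mkdir -p pics; cat > h.py <<'E'
import numpy as np, cv2
from cell import get_obs, cams, ticket, finder
def ray(cam,xy,cal=None):
    c=cal or cams.calibration(cam); E=np.array(c["extrinsics"])
    d=np.array([(xy[0]-c["cx"])/c["fx"],(xy[1]-c["cy"])/c["fy"]]); u=d.copy()
    for _ in range(20): u=d/(1+c["k1"]*(u@u))
    R,t=E[:3,:3],E[:3,3]
    return -R.T@t, R.T@np.array([u[0],u[1],1.])
def atz(cam,xy,z,cal=None):
    o,d=ray(cam,xy,cal); return o+d*(z-o[2])/d[2]
def proj(cam,P,cal=None):
    c=cal or cams.calibration(cam); E=np.array(c["extrinsics"])
    p=E[:3,:3]@np.array(P)+E[:3,3]; u=p[:2]/p[2]; u=u*(1+c["k1"]*(u@u))
    return np.array([u[0]*c["fx"]+c["cx"],u[1]*c["fy"]+c["cy"]])
def snap(cam,fn):
    im=cams.read_camera(cam); cv2.imwrite("pics/"+fn,im[:,:,::-1]); return im
def tri(rays):
    A=0;b=0
    for o,d in rays:
        d=d/np.linalg.norm(d);M=np.eye(3)-np.outer(d,d);A=A+M;b=b+M@o
    return np.linalg.solve(A,b)
E
python3 - <<'E'
from h import *
np.set_printoptions(precision=4,suppress=True)
Z=dict(stand=0,guide_knob=.176,guide_eye=.149,spindle_tip=.115,spool=.024,caddy=0,caddy_in=.005,bobbin=.005,tin=.005,fresh_spool=0,mortar=0,mill=0,spice_jar=0,salt_dish=0)
for c in ("top","scene"):
    snap(c,c+"0.png")
    for n,z in Z.items():
        for r in finder.tip_of(n,c)[:2]: print(c,n,round(r["p"],2),np.round(r["xy"],1),atz(c,r["xy"],z)[:2])
print(get_obs())
E
```

```text
pics
top stand 0.86 [397.9 207.1] [ 0.5278 -0.2329]
top guide_knob 0.67 [424.9 209.1] [ 0.4995 -0.2764]
top guide_eye 0.67 [393.2 200.4] [ 0.528  -0.1929]
top spindle_tip 0.87 [392.3 203.8] [ 0.5228 -0.1959]
top spool 0.95 [395.2 164.5] [ 0.6591 -0.2241]
top spool 0.88 [348.1 176.8] [ 0.62   -0.0757]
top caddy 0.85 [252.7 207. ] [0.5295 0.2213]
top caddy 0.24 [392.2 199.9] [ 0.5506 -0.2155]
top caddy_in 0.7 [248.2 207.6] [0.5271 0.2346]
top bobbin 0.67 [277.3 202.2] [0.5438 0.1443]
top tin 0.54 [411.3 277.9] [ 0.3074 -0.268 ]
top fresh_spool 0.75 [294.4 127.2] [0.7868 0.0923]
top mortar 0.7 [361.6 127.9] [ 0.7846 -0.1234]
top mill 0.83 [218.1 141.7] [0.7399 0.3359]
top mill 0.16 [220.8 211.5] [0.5156 0.3209]
top spice_jar 0.76 [326. 210.] [ 0.5195 -0.0071]
top salt_dish 0.9 [332.1 253.5] [ 0.3845 -0.025 ]
scene stand 0.68 [284.2 204.6] [ 0.5146 -0.2333]
scene guide_knob 0.71 [270.8 149.6] [ 0.5198 -0.2903]
scene guide_eye 0.55 [285.8 168.6] [ 0.523 -0.199]
scene guide_eye 0.23 [378.9 287.8] [0.6402 0.3257]
scene spindle_tip 0.66 [283.8 181.2] [ 0.5376 -0.1893]
scene spool 0.97 [241.3
[... 411 characters left out ...]
1176]
scene mill 0.81 [338.9 367.6] [0.7396 0.3359]
scene spice_jar 0.56 [326.2 235.8] [ 0.5038 -0.0188]
scene salt_dish 0.51 [354.4 220. ] [ 0.3844 -0.0324]
{'time_s': 1.5, 'qpos': array([-63.6478,  18.3906,  -4.0153,  83.1065,   1.2959,  78.5399,
        -3.2602]), 'joint_velocities': array([ 0.0207, -0.0841, -0.1069,  0.046 , -0.0428,  0.1099,  0.0545]), 'effort': array([  0.0003, -49.1091,  -0.4029, -31.2768,  -0.0636,   0.0337,
         0.    ]), 'tool_pos': array([0.2803, 0.5865, 0.2226]), 'tool_rot': array([179.9918,   0.0038, 154.4558]), 'force': array([-0.5473, -0.8833, -0.7274]), 'wrist_torque': array([0.049 , 0.0001, 0.0139]), 'grasp_force': 0.0, 'grip_width': 0.08718341600702618}
```

View pictures.

```bash
python3 -c "
import cv2,numpy as np
a=cv2.imread('pics/top0.png');b=cv2.imread('pics/scene0.png')
cv2.imwrite('pics/v1.png',cv2.resize(a[100:310,180:460],(800,600),interpolation=cv2.INTER_CUBIC))
cv2.imwrite('pics/v2.png',cv2.resize(b[120:380,200:480],None,fx=2.3,fy=2.3,interpolation=cv2.INTER_CUBIC))"
```

```text
(no output)
```

View pics/v1.png

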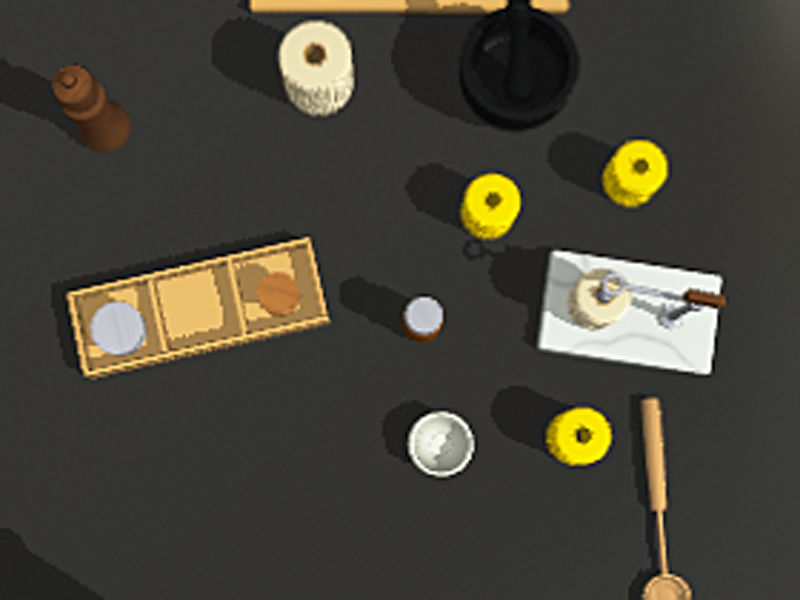

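View pics/v2.png

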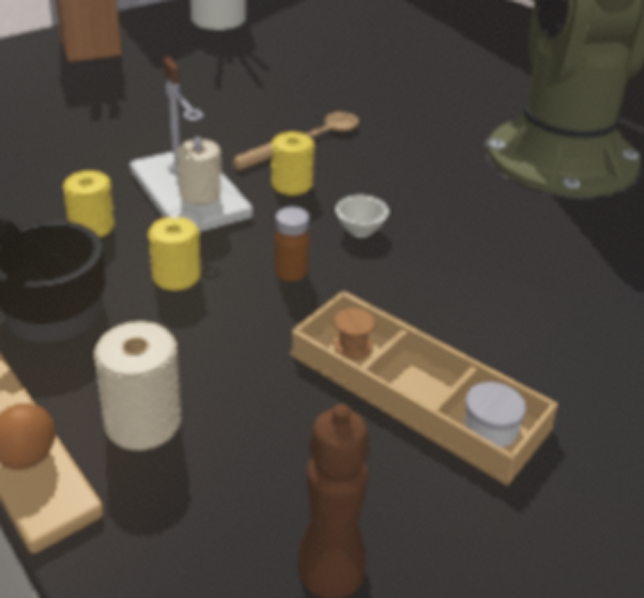

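The top view shows the white spool on the stand at crop (600,300) and the knob at (708,298). Three yellow look-alikes stand nearby. The caddy is on the left, and its empty middle compartment is at (190,302). The scene view agrees: tin on one end, bobbin on the other, spice jar between stand and caddy. Next I move above the stand for the wrist camera.

```bash
python3 -m creep '.025 -.05 .014 -6 .087;.025 -.05 .014 -6 .087;.025 -.05 .014 -6 .087;.025 -.05 .014 -6 .087;.025 -.05 .014 -6 .087;.025 -.05 .014 -6 .087;.025 -.05 .014 -6 .087;.025 -.05 .014 -6 .087'; python3 -m creep '0 -.053 0 -5 .087;0 -.053 0 -5 .087;0 -.053 0 -5 .087;0 -.053 0 -5 .087;0 -.053 0 -5 .087;0 -.053 0 -5 .087;0 -.053 0 -5 .087;0 -.053 0 -5 .087'; python3 -m creep '0 0 0 0 .087;0 0 0 0 .087'
cat > look.py <<'E'
from h import *
import sys
np.set_printoptions(precision=4,suppress=True)
Z=dict(stand=0,guide_knob=.176,guide_eye=.149,spindle_tip=.115,spool=.024,caddy=0,caddy_in=.005,bobbin=.005,tin=.005)
o=get_obs(); print(o["time_s"],o["tool_pos"],o["tool_rot"],o["qpos"])
cal=cams.calibration("wrist"); snap("wrist",sys.argv[1])
for n in sys.argv[2:]:
    for r in finder.tip_of(n,"wrist")[:2]: print(n,round(r["p"],2),np.round(r["xy"],1),atz("wrist",r["xy"],Z[n],cal)[:2])
np.save("cal.npy",cal,allow_pickle=True)
E
python3 look.py w1.png stand guide_knob guide_eye spindle_tip spool
```

```text
time_s: 2.5
tool_pos: [0.4809, 0.1848, 0.3354]
tool_rot: [179.9, -0.0, 106.3]
force: [1.7, 0.1, -0.3]
grip_width: 0.0868
grasp_force: 0.0
time_s: 3.5
tool_pos: [0.4801, -0.2391, 0.335]
tool_rot: [179.9, -0.0, 66.3]
force: [1.4, 0.2, -0.3]
grip_width: 0.0868
grasp_force: 0.0
time_s: 3.75
tool_pos: [0.4805, -0.2368, 0.3345]
tool_rot: [-180.0, -0.0, 66.5]
force: [0.0, 0.0, -0.7]
grip_width: 0.0872
grasp_force: 0.0
3.75 [ 0.4805 -0.2368  0.3345] [-179.9836   -0.0386   66.5011] [-17.5026   2.0242  42.5396  90.0827  -1.4071  88.4435   1.5589]
stand 0.74 [337.4 155.3] [ 0.5194 -0.2412]
stand 0.65 [359.  207.7] [ 0.5192 -0.3444]
guide_knob 0.89 [358.5 207.4] [ 0.5151 -0.2834]
guide_eye 0.81 [341.6 134.6] [ 0.5302 -0.2002]
spindle_tip 0.56 [339.3 131.6] [ 0.531 -0.198]
spool 0.91 [251.2 154.4] [ 0.3893 -0.1797]
spool 0.72 [369.2  36.8] [ 0.6312 -0.0923]
```

View pics/w1.png

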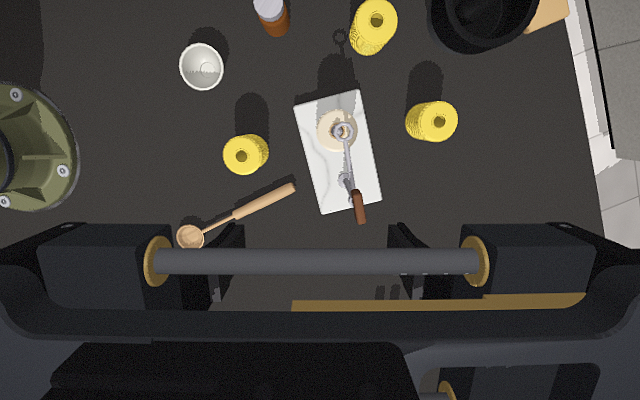

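The wrist view shows the knob at (358,207), the eye over the spool at (341,132), and the marble slab with corners near (293,105), (361,90), (382,200) and (322,214). Knob to eye comes out at 85 mm against the 86 mm given, so it fits. Next I measure directions from masks.

```bash
cat > meas.py <<'E'
from h import *
import sys
np.set_printoptions(precision=4,suppress=True)
cal=cams.calibration("wrist"); im=cams.read_camera("wrist")
E=np.array(cal["extrinsics"]);print("cam",-E[:3,:3].T@E[:3,3],"axis",E[2,:3],"tcp px",proj("wrist",get_obs()["tool_pos"],cal))
hsv=cv2.cvtColor(im,cv2.COLOR_RGB2HSV)
m=((hsv[...,1]<45)&(hsv[...,2]>150)).astype(np.uint8)
m=cv2.morphologyEx(m,cv2.MORPH_CLOSE,np.ones((9,9)))
n,l,s,c=cv2.connectedComponentsWithStats(m)
t=finder.tip_of("stand","wrist")[0]["xy"]
k=max(range(1,n),key=lambda i:s[i,4]-20*np.hypot(*(c[i]-t)))
p=np.argwhere(l==k)[:,::-1]
w=np.array([atz("wrist",q,.02,cal)[:2] for q in p]).astype(np.float32)
r=cv2.minAreaRect(w*1000);print("slab",r)
kn=finder.masks_of("guide_knob","wrist")[0]; print(kn["p"],kn["mask"].sum(),kn["xy"])
p=np.argwhere(kn["mask"])[:,::-1];w=np.array([atz("wrist",q,.188,cal)[:2] for q in p]).astype(np.float32)
print("knobmask",cv2.minAreaRect(w*1000), p.min(0),p.max(0))
tips={n:atz("wrist",finder.tip_of(n,"wrist")[0]["xy"],z,cal)[:2] for n,z in dict(guide_knob=.176,guide_eye=.149,spindle_tip=.115).items()}
print(tips)
E
python3 meas.py
```

```text
cam [ 0.5088 -0.1733  0.4968] axis [-0.1025 -0.2344 -0.9667] tcp px [314.9579 238.436 ]
slab ((521.5889892578125, -238.5614013671875), (188.0614471435547, 108.5294189453125), 80.79785919189453)
0.74 834 [352.3, 180.5]
knobmask ((519.4407958984375, -241.35874938964844), (115.59105682373047, 20.843416213989258), 76.25473022460938) [334 122] [365 224]
{'guide_knob': array([ 0.5173, -0.2839]), 'guide_eye': array([ 0.5302, -0.1997]), 'spindle_tip': array([ 0.5292, -0.1989])}
```

```bash
python3 -m creep '.012 -.015 -.025 4.5 .06;.012 -.015 -.03 4.5 .06;.011 -.016 -.03 4.5 .06;0 0 0 0 .06;0 0 0 0 .06'; python3 look.py w2.png guide_knob guide_eye spindle_tip; python3 meas.py
```

```text
time_s: 4.97
tool_pos: [0.5154, -0.2834, 0.2505]
tool_rot: [180.0, 0.0, 79.9]
force: [-0.0, -0.2, -0.4]
grip_width: 0.0604
grasp_force: 0.0
4.975 [ 0.5154 -0.2834  0.2505] [179.9615   0.0038  79.8933] [-11.6143  12.1295  44.2288  91.3638  -8.5711  79.9549  23.362 ]
guide_knob 0.97 [315.4 199.7] [ 0.5161 -0.2799]
guide_eye 0.83 [314.9 102.5] [ 0.5299 -0.1999]
guide_eye 0.58 [174.  184.7] [ 0.385  -0.2491]
spindle_tip 0.79 [313.9 106.1] [ 0.5286 -0.2011]
cam [ 0.5279 -0.2153  0.4132] axis [-0.043  -0.2521 -0.9668] tcp px [315.0994 237.7306]
slab ((521.8563842773438, -238.95266723632812), (187.180419921875, 108.55538177490234), 80.85753631591797)
0.76 1597 [314.8, 163.6]
knobmask ((524.4312744140625, -245.09869384765625), (110.3419418334961, 20.986238479614258), 80.55184936523438) [303  86] [331 226]
{'guide_knob': array([ 0.514 , -0.2822]), 'guide_eye': array([ 0.529 , -0.1999]), 'spindle_tip': array([ 0.5263, -0.1983])}
```

View pics/w2.png

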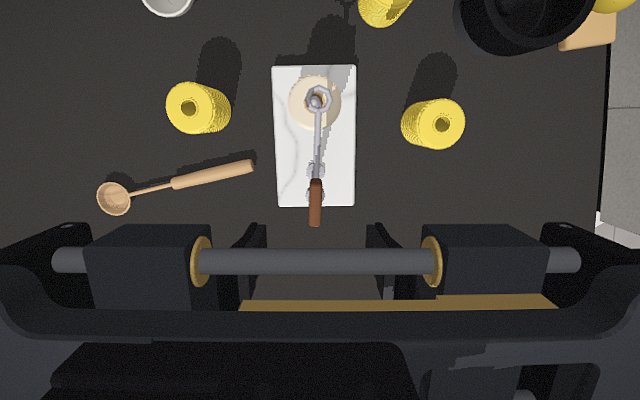

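The knob lies at column 315 under the TCP's own column, and the arm direction of 80° matches the tool yaw. Descending and gripping lightly.

```bash
python3 -m creep '0 .002 -.03 .3 .045;0 0 -.03 0 .045;0 0 -.02 0 .045;0 0 -.01 0 .045;0 0 0 0 .045' 12;  python3 -m creep '0 0 0 0 .025;0 0 0 0 .015;0 0 0 0 .005;0 0 0 0 .005;0 0 0 0 .005;0 0 0 0 .005' 12; python3 -c "
from h import *
o=get_obs();print(o['force'],o['wrist_torque'],o['qpos'])"
```

```text
time_s: 6.1
tool_pos: [0.5152, -0.2816, 0.1594]
tool_rot: [-180.0, 0.0, 80.2]
force: [0.7, -0.7, 0.1]
grip_width: 0.0452
grasp_force: 0.0
time_s: 6.85
tool_pos: [0.515, -0.2815, 0.1598]
tool_rot: [-180.0, -0.0, 80.2]
force: [-1.7, 0.1, 2.4]
grip_width: 0.0111
grasp_force: 12.0
[-1.68521008  0.12839437  2.3575567 ] [ 0.10013696  0.49891195 -0.00550337] [-10.54755555  15.73488895  43.23196974  98.50410436 -11.38195633
  70.28208755  25.73294621]
```

```bash
python3 -m creep '0 0 0 -9 .005;0 0 0 -9 .005;0 0 0 -9 .005;0 0 0 -9 .005;0 0 0 -9 .005;0 0 0 -9 .005;0 0 0 -9 .005;0 0 0 -9 .005'; python3 -m creep '0 0 0 0 .005;0 0 0 0 .005'; python3 -c "
from h import *
o=get_obs();print(o['force'],o['wrist_torque'],o['qpos'])"
```

```text
time_s: 7.85
tool_pos: [0.5147, -0.2811, 0.1598]
tool_rot: [-179.9, 0.1, 8.0]
force: [-3.1, 1.9, 4.2]
grip_width: 0.0113
grasp_force: 12.0
time_s: 8.1
tool_pos: [0.5147, -0.2812, 0.1598]
tool_rot: [-179.9, 0.1, 8.4]
force: [-3.8, 2.6, 5.3]
grip_width: 0.011
grasp_force: 12.0
[-3.84709521  2.61554319  5.31782134] [ 0.45584619  0.97259543 -0.01537564] [-19.89326484  18.84708673  55.56872817  98.76210613 -16.35657975
  71.15130732 -42.0171592 ]
```

```bash
python3 -m creep '-.0005 .0005 .0005 -3 .005;0 0 0 -4 .005;0 0 0 -4 .005;0 0 0 0 .005'; python3 -c "
from h import *
o=get_obs();print(o['tool_rot'],o['force'],o['wrist_torque'],o['qpos'])"
```

```text
time_s: 8.6
tool_pos: [0.5146, -0.281, 0.1598]
tool_rot: [180.0, 0.0, -2.6]
force: [-1.5, 0.3, -0.5]
grip_width: 0.0109
grasp_force: 12.0
[ 1.79988468e+02  2.88992849e-02 -2.63994460e+00] [-1.46179035  0.28747047 -0.46220462] [ 0.00474394  0.48075534 -0.043509  ] [-21.53519147  19.50785403  57.78413352  98.88222024 -17.33068357
  71.2663226  -52.20906981]
```

Friction torque is about 0.04 N m, as expected. I approach the stop in small steps, watching the moment.

```bash
for i in 1 ; do python3 -m creep '0 0 0 -1.5 .005;0 0 0 0 .005'; python3 -c "
from h import *
o=get_obs();print(o['tool_rot'][2],o['force'],o['wrist_torque'])"; python3 -m creep '0 0 0 -1.5 .005;0 0 0 0 .005'; python3 -c "
from h import *
o=get_obs();print(o['tool_rot'][2],o['force'],o['wrist_torque'])"; done
```

```text
time_s: 8.85
tool_pos: [0.5146, -0.281, 0.1598]
tool_rot: [180.0, 0.0, -4.2]
force: [-1.1, -0.9, -1.1]
grip_width: 0.0107
grasp_force: 12.0
-4.218176142502952 [-1.08413333 -0.91768117 -1.13821786] [-0.03396945  0.44279129 -0.0564842 ]
time_s: 9.1
tool_pos: [0.5146, -0.281, 0.1598]
tool_rot: [180.0, 0.0, -5.7]
force: [-1.7, -0.9, -2.4]
grip_width: 0.0109
grasp_force: 12.0
-5.727152171982996 [-1.66773565 -0.92362292 -2.44601266] [-0.08524387  0.37606142  0.14913875]
```

```bash
python3 -m creep '0 0 0 -1 .005;0 0 0 0 .005'; python3 -c "
from h import *
o=get_obs();print(o['tool_rot'][2],o['force'],o['wrist_torque'])"; python3 meas.py
```

```text
time_s: 9.35
tool_pos: [0.5147, -0.281, 0.1599]
tool_rot: [180.0, 0.0, -6.7]
force: [-1.3, 0.2, -2.3]
grip_width: 0.0114
grasp_force: 12.0
-6.73948861287804 [-1.30058463  0.23306545 -2.34021453] [-0.131261    0.30805505  0.22072078]
cam [ 0.5847 -0.2903  0.322 ] axis [-0.256   0.0313 -0.9662] tcp px [314.5137 239.6981]
slab ((524.3306884765625, -233.00106811523438), (202.37315368652344, 108.00094604492188), 80.4872055053711)
0.96 3018 [313.1, 162.9]
knobmask ((552.48681640625, -283.44866943359375), (19.063949584960938, 109.08052825927734), 82.01905822753906) [290  69] [333 290]
{'guide_knob': array([ 0.5175, -0.2837]), 'guide_eye': array([ 0.5998, -0.2897]), 'spindle_tip': array([ 0.5286, -0.1941])}
```

The moment rose to +0.22 N m at −6.7°, so the stop is reached. Release, rise, check.

```bash
python3 -m creep '0 0 0 1 .005;0 0 0 0 .02;0 0 0 0 .04;0 0 0 0 .05;0 0 .03 0 .05;0 0 .04 0 .06;0 0 .05 0 .087;0 0 0 0 .087'; python3 look.py w3.png guide_knob guide_eye spindle_tip; python3 meas.py
```

```text
time_s: 10.65
tool_pos: [0.5167, -0.2827, 0.2844]
tool_rot: [179.9, -0.4, -5.8]
force: [0.1, 0.4, -1.0]
grip_width: 0.0721
grasp_force: 0.0
10.65 [ 0.5167 -0.2827  0.2844] [179.889   -0.4303  -5.7539] [-24.6872  14.5004  61.2455  88.8329 -12.8758  83.7948 -58.6665]
guide_knob 0.91 [314.8 198.3] [ 0.514  -0.2823]
guide_knob 0.34 [  9.1 193.2] [0.5508 0.0267]
guide_eye 0.62 [311.6 109.1] [ 0.599  -0.2877]
spindle_tip 0.6 [241.  182.4] [ 0.5262 -0.1954]
spindle_tip 0.52 [284.5 165.9] [ 0.5404 -0.2493]
cam [ 0.5847 -0.2887  0.441 ] axis [-0.2577  0.0278 -0.9658] tcp px [314.474  239.6788]
slab ((549.8621215820312, -243.77322387695312), (189.42567443847656, 163.78924560546875), 80.85073852539062)
0.71 1103 [317.7, 160.4]
knobmask ((553.349853515625, -284.37860107421875), (19.403837203979492, 110.2415771484375), 84.70844268798828) [303  91] [326 216]
{'guide_knob': array([ 0.517 , -0.2797]), 'guide_eye': array([ 0.5971, -0.2864]), 'spindle_tip': array([ 0.53  , -0.1952])}
```

View pics/w3.png

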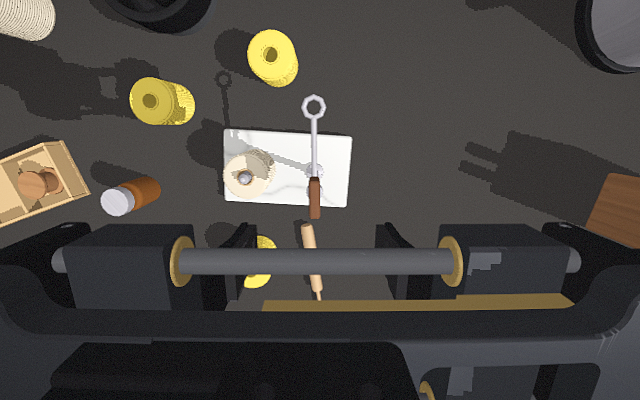

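The arm now points aside, with the eye at (313,107), the knob at (314,198) and the slab unturned. The spindle sits at (245,178), and its world position (0.5285,−0.197) agrees with the slab geometry. Next I go above the spool with the fingers closing along the stand's x.

```bash
python3 -m creep '.001 .01 .005 10 .087;.001 .01 0 10 .087;.001 .01 0 10 .087;.001 .01 0 10 .087;.002 .01 0 10 .087;.002 .01 0 10 .087;.002 .01 0 10 .087;.002 .01 0 10 .087';python3 -m creep '0 .005 0 7 .087;0 0 0 0 .087;0 0 0 0 .087'; python3 look.py w4.png guide_knob guide_eye spindle_tip spool; python3 meas.py
```

```text
time_s: 12.15
tool_pos: [0.5268, -0.2007, 0.2849]
tool_rot: [-180.0, 0.0, 74.6]
force: [0.4, 0.2, 0.3]
grip_width: 0.0873
grasp_force: 0.0
time_s: 12.52
tool_pos: [0.5266, -0.1965, 0.285]
tool_rot: [-180.0, 0.0, 81.1]
force: [0.2, -0.1, -0.1]
grip_width: 0.087
grasp_force: 0.0
12.525 [ 0.5266 -0.1965  0.285 ] [-179.9973    0.0153   81.1107] [-25.0764   7.4033  47.4942  91.8102  -5.4739  83.2024  13.9393]
guide_knob 0.54 [316.5 273.5] [ 0.5141 -0.2827]
spindle_tip 0.79 [315.7 179.8] [ 0.527 -0.195]
spindle_tip 0.5 [473.6  88. ] [ 0.7157 -0.1196]
spool 0.93 [318.1 168.4] [ 0.5302 -0.1968]
spool 0.87 [411.7 183.1] [ 0.667  -0.2408]
cam [ 0.5378 -0.1281  0.4472] axis [-0.0399 -0.253  -0.9666] tcp px [315.2775 237.6946]
slab ((522.5341796875, -234.67471313476562), (181.22998046875, 108.79359436035156), 80.88919830322266)
0.67 285 [316.1, 276.4]
knobmask ((514.8930053710938, -281.9643859863281), (9.17428970336914, 36.67811584472656), 81.23766326904297) [299 275] [335 283]Traceback (most recent call last):
  File "meas.py", line 18, in <module>
    tips={n:atz("wrist",finder.tip_of(n,"wrist")[0]["xy"],z,cal)[:2] for n,z in dict(guide_knob=.176,guide_eye=.149,spindle_tip=.115).items()}
                        ~~~~~~~~~~~~~~~~~~~~~~~~^^^
IndexError: list index out of range
```

View pics/w4.png

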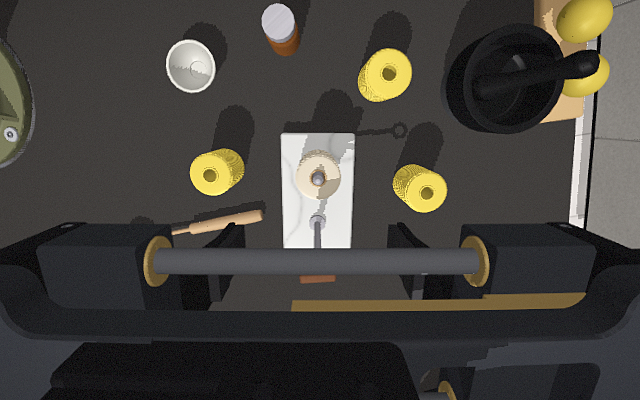

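The spool is centred at (318,176) between the fingers. Descending.

```bash
python3 -m creep '.0015 0 -.05 0 .087;0 0 -.05 0 .087;0 0 -.04 0 .087;0 0 -.03 0 .087;0 0 -.025 0 .087;0 0 -.015 0 .087;0 0 -.008 0 .087;0 0 0 0 .087' 15; python3 -m creep '0 0 0 0 .07;0 0 0 0 .063;0 0 0 0 .055;0 0 0 0 .05;0 0 0 0 .05;0 0 0 0 .05' 15;python3 -c "
from h import *
o=get_obs();print(o['force'],o['wrist_torque'],o['qpos'])"
```

```text
time_s: 13.98
tool_pos: [0.5284, -0.1961, 0.0671]
tool_rot: [180.0, 0.0, 81.3]
force: [-0.9, -0.1, 0.6]
grip_width: 0.087
grasp_force: 0.0
time_s: 14.72
tool_pos: [0.5286, -0.1961, 0.0674]
tool_rot: [180.0, 0.0, 81.3]
force: [0.3, 0.7, 1.9]
grip_width: 0.0579
grasp_force: 15.0
[0.32427461 0.67965243 1.9474667 ] [-0.07040125 -0.03183022 -0.06311592] [-20.38158702  19.27116717  44.60215556 107.07775116 -15.55857129
  59.83734087  21.78321618]
```

```bash
python3 -m creep '0 0 .005 0 .05;0 0 .01 0 .05;0 0 .015 0 .05;0 0 .02 0 .05;0 0 .02 0 .05;0 0 .02 0 .05;0 0 .02 0 .05;0 0 .02 0 .05' 20; python3 -m creep '0 0 .01 0 .05;0 0 .01 0 .05;0 0 0 0 .05';python3 -c "
from h import *
import numpy as np
np.set_printoptions(precision=4,suppress=True)
o=get_obs();print(o['force'],o['wrist_torque'],o['qpos'])
snap('scene','s2.png')
for c in ('top','scene'):
    if c=='top': cams.read_camera(c)
    for n,z in dict(stand=0,caddy=0,caddy_in=.005,bobbin=.005,tin=.005).items():
        print(c,n,[(round(r['p'],2),atz(c,r['xy'],z)[:2]) for r in finder.tip_of(n,c)[:2]])
"
```

```text
time_s: 15.72
tool_pos: [0.5283, -0.1961, 0.1988]
tool_rot: [180.0, -0.0, 81.3]
force: [-0.0, 0.8, -0.5]
grip_width: 0.0576
grasp_force: 20.0
time_s: 16.1
tool_pos: [0.5286, -0.1961, 0.2176]
tool_rot: [179.9, 0.0, 81.3]
force: [0.3, -0.5, -1.6]
grip_width: 0.0581
grasp_force: 20.0
[ 0.2948 -0.5128 -1.5732] [-0.0897  0.065   0.089 ] [-24.5667   9.8244  47.488   97.5963  -7.4663  75.7949  15.6015]
top stand [(0.73, array([ 0.5227, -0.2239])), (0.63, array([ 0.7873, -0.1154]))]
top caddy [(0.88, array([0.5274, 0.23  ]))]
top caddy_in [(0.62, array([0.5177, 0.226 ]))]
top bobbin [(0.57, array([0.5416, 0.1424]))]
top tin [(0.84, array([0.51  , 0.3169]))]
scene stand [(0.88, array([ 0.5085, -0.2395])), (0.55, array([ 0.2978, -0.2584]))]
scene caddy [(0.87, array([0.5235, 0.226 ]))]
scene caddy_in [(0.73, array([0.5232, 0.2278]))]
scene bobbin [(0.78, array([0.5375, 0.1426]))]
scene tin []
```

Spool lifted (−1.6 N, about right for 0.13 kg). I carry it to a point short of the caddy and look.

```bash
python3 -m creep '0 .02 .01 2 .05;0 .035 .01 3 .05;0 .045 .01 3 .05;0 .045 0 3 .05;0 .045 0 3 .05;0 .035 0 3 .05;0 .02 0 3 .05;0 .01 0 0 .05' 20; python3 -m creep '0 0 0 0 .05;0 0 0 0 .05'; python3 look.py w5.png caddy caddy_in bobbin tin
```

```text
time_s: 17.7
tool_pos: [0.5283, 0.0597, 0.2471]
tool_rot: [-180.0, 0.0, 101.3]
force: [0.6, -0.4, -1.2]
grip_width: 0.0575
grasp_force: 20.0
time_s: 17.95
tool_pos: [0.5285, 0.0571, 0.2471]
tool_rot: [-180.0, 0.0, 101.1]
force: [0.3, 0.7, -0.4]
grip_width: 0.0572
grasp_force: 20.0
17.95 [0.5285 0.0571 0.2471] [-179.9985    0.0431  101.0904] [-42.0923   2.9042  34.4952  98.9857  -1.6333  78.6235   3.7811]
caddy 0.95 [340.9  44.4] [0.5287 0.2265]
caddy_in 0.69 [340.   42.5] [0.527  0.2273]
bobbin 0.68 [334.6 110.5] [0.5376 0.143 ]
bobbin 0.67 [339.7  42.1] [0.5265 0.2277]
tin 0.16 [204.  207.8] [ 0.3761 -0.0294]
```

View pics/w5.png

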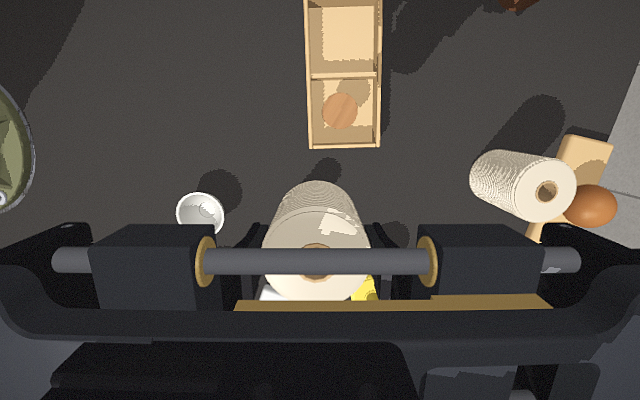

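The wrist view shows the caddy in line with the tool. Its near end wall is at row 148 (columns 307–380) and the divider at row 75, the empty middle compartment is beyond it, and the spool hangs upright. Next I check the walls against the size given.

```bash
python3 -c "
from h import *
np.set_printoptions(precision=4,suppress=True)
cal=cams.calibration('wrist')
P=lambda x,y,z: atz('wrist',(x,y),z,cal)[:2]
a,b=P(308,148,.036),P(380,146,.036);n=(a+b)/2;c,d=P(307.5,78,.031),P(379,73,.031);v=(c+d)/2
print(a,b,np.linalg.norm(b-a),n,c,d,v,np.linalg.norm(v-n))
x=(b-a)/np.linalg.norm(b-a);y=np.array([-x[1],x[0]])
l,r=P(304,0,.036),P(382.5,0,.036)
e=(l+r)/2-n;y2=e/np.linalg.norm(e)
for u in (y,y2): print(np.degrees(np.arctan2(u[1],u[0])),n+u*.133, v+u*.0435)
"
```

```text
[0.5117 0.0906] [0.6025 0.1112] 0.09308881922528064 [0.5571 0.1009] [0.4949 0.1746] [0.5805 0.1976] [0.5377 0.1861] 0.08741807361133558
102.78921259535305 [0.5276 0.2306] [0.5281 0.2285]
102.69708092442794 [0.5278 0.2306] [0.5281 0.2286]
```

```bash
python3 -m creep '0 .02 0 1 .05;0 .035 0 .5 .05;0 .04 0 0 .05;0 .035 0 0 .05;0 .025 0 0 .05;0 .012 0 0 .05;0 .005 0 0 .05;0 0 0 0 .05' 20; python3 -m creep '0 0 -.03 0 .05;0 0 -.04 0 .05;0 0 -.03 0 .05;0 0 -.02 0 .05;0 0 0 0 .05;0 0 0 0 .05'; python3 look.py w6.png caddy_in tin bobbin
```

```text
time_s: 19.2
tool_pos: [0.5286, 0.23, 0.2471]
tool_rot: [180.0, 0.0, 102.7]
force: [0.7, -0.4, -0.7]
grip_width: 0.0578
grasp_force: 20.0
time_s: 19.95
tool_pos: [0.5292, 0.2305, 0.1283]
tool_rot: [179.9, -0.0, 102.7]
force: [0.6, 0.7, -1.8]
grip_width: 0.0579
grasp_force: 20.0
19.95 [0.5292 0.2305 0.1283] [179.9009  -0.0149 102.69  ] [-49.6256  13.9435  27.0006 101.5566  -6.8725  66.0224  -7.8291]
caddy_in 0.59 [312.1 193.1] [0.5263 0.2268]
tin 0.69 [311.2 102.8] [0.5063 0.3132]
bobbin 0.67 [309.3 102.1] [0.5044 0.3134]
```

View pics/w6.png

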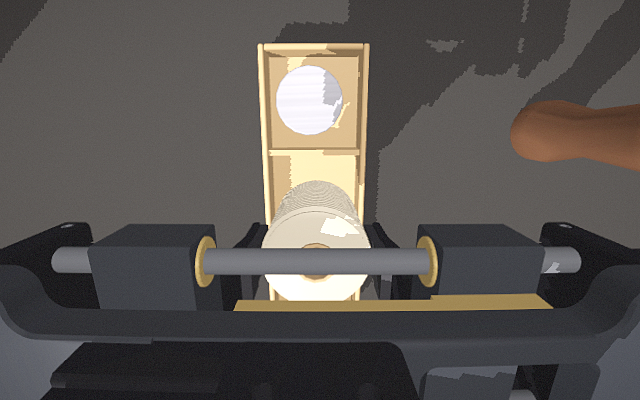

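The spool hangs upright at column 316 and the caddy's axis is at about column 314. The far divider is at row 151 and the far end wall at row 44. I check the centre from those.

```bash
python3 -c "
from h import *
cal=cams.calibration('wrist')
P=lambda x,y,z: atz('wrist',(x,y),z,cal)[:2]
f=P(314,44,.036);v=P(314.5,151.5,.031);u=np.array([np.cos(np.radians(102.7)),np.sin(np.radians(102.7))])
print(f,v,np.linalg.norm(f-v),f-u*.133,v-u*.0435)"
```

```text
[0.49908424 0.35757575] [0.51865672 0.27215576] 0.08763365528900745 [0.52832378 0.22782966] [0.52822003 0.22972   ]
```

```bash
python3 -m creep '-.001 -.001 -.025 0 .05;0 0 -.025 0 .05;0 0 -.015 0 .05;0 0 -.007 0 .05;0 0 -.003 0 .05;0 0 -.001 0 .05;0 0 0 0 .05' 20; python3 -m creep '0 0 -.001 0 .05;0 0 -.001 0 .05;0 0 0 0 .05'
```

```text
time_s: 21.02
tool_pos: [0.5277, 0.2302, 0.0517]
tool_rot: [179.9, -0.0, 102.8]
force: [-0.1, -0.4, -1.2]
grip_width: 0.0577
grasp_force: 20.0
time_s: 21.4
tool_pos: [0.5272, 0.2299, 0.049]
tool_rot: [-180.0, 0.0, 102.8]
force: [0.1, 0.3, -1.2]
grip_width: 0.0572
grasp_force: 20.0
```

```bash
python3 -m creep '0 0 -.0005 0 .05;0 0 0 0 .05';python3 -m creep '0 0 -.0005 0 .05;0 0 0 0 .05'; python3 -m creep '0 0 -.0005 0 .05;0 0 0 0 .05'
```

```text
time_s: 21.65
tool_pos: [0.5273, 0.23, 0.0485]
tool_rot: [-180.0, 0.0, 102.8]
force: [0.6, -0.5, -0.8]
grip_width: 0.0572
grasp_force: 20.0
time_s: 21.9
tool_pos: [0.5274, 0.2301, 0.0484]
tool_rot: [180.0, -0.0, 102.8]
force: [0.1, -0.5, 1.4]
grip_width: 0.0578
grasp_force: 20.0
time_s: 22.15
tool_pos: [0.5274, 0.2301, 0.0483]
tool_rot: [180.0, -0.0, 102.8]
force: [-1.6, 0.3, 5.9]
grip_width: 0.0576
grasp_force: 20.0
```

Contact felt on the floor. Release and retreat upwards.

```bash
python3 -m creep '0 0 .0005 0 .056;0 0 0 0 .06;0 0 0 0 .066;0 0 0 0 .072;0 0 0 0 .078;0 0 0 0 .078;0 0 .01 0 .078;0 0 .02 0 .078'; python3 -m creep '0 0 .04 0 .08;0 0 .05 0 .08;0 0 .05 0 .08;0 0 .05 0 .08;0 -.0 0 0 .08;0 0 0 0 .08'; python3 -c "
from h import *
np.set_printoptions(precision=4,suppress=True)
a=snap('wrist','w7.png');b=snap('scene','s3.png')
cv2.imwrite('pics/v7.png',np.hstack([a[:300,140:540],cv2.resize(b[120:380,200:480],(400,300))])[:,:,::-1])
cal=cams.calibration('wrist')
for n,z in dict(spool=.005,caddy=0).items(): print(n,[(round(r['p'],2),atz('wrist',r['xy'],z,cal)[:2]) for r in finder.tip_of(n,'wrist')[:2]])
for n,z in dict(guide_knob=.176,guide_eye=.149,spindle_tip=.115).items(): print(n,[(round(r['p'],2),atz('scene',r['xy'],z)[:2]) for r in finder.tip_of(n,'scene')[:2]])
"
```

```text
time_s: 23.15
tool_pos: [0.5268, 0.2297, 0.0782]
tool_rot: [-179.9, 0.0, 102.8]
force: [0.3, -1.4, 0.1]
grip_width: 0.0775
grasp_force: 0.0
time_s: 23.9
tool_pos: [0.5271, 0.2298, 0.2681]
tool_rot: [180.0, -0.0, 102.8]
force: [0.3, 1.0, -0.8]
grip_width: 0.08
grasp_force: 0.0
spool [(0.68, array([0.527 , 0.2209]))]
caddy [(0.92, array([0.529 , 0.2237])), (0.32, array([0.7278, 0.3382]))]
guide_knob [(0.48, array([ 0.5068, -0.2997]))]
guide_eye [(0.7, array([ 0.6003, -0.2742]))]
spindle_tip [(0.95, array([ 0.5384, -0.1898])), (0.66, array([0.792 , 0.3964]))]
```

View pics/v7.png

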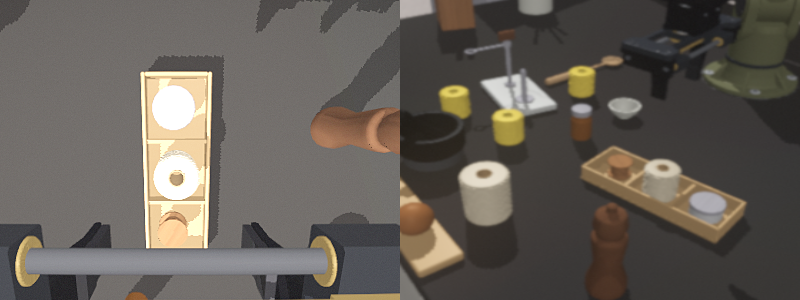

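The spool stands upright in the middle compartment (left picture, (177,177)). The stand has not moved, its arm is fully aside, and the gripper is clear.

```bash
python3 -c "
from cell import ticket
print(ticket.sign_off())"
```

```text
the job is handed in; nothing more can be done
None
```

I turned the knob clockwise to its stop, lifted the twine spool off the spindle and set it upright in the caddy's middle compartment, then handed the job in at about 24 s; sign-off gave no verdict.

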